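Lock a label roll onto its unwinder

TASK

A fresh label roll stands on the unwinder and its knurled locking collar sits loose on the spindle, propped up on the spindle's hidden cross pin. First turn the black tension knob fully anticlockwise (seen from above) to its end stop; then turn the collar until its hidden keyways drop over the pin and push it down, against the spring under the roll, until it is fully home. Finish while still holding the collar pushed home (the spring lifts it again if you let go), with the knob still at its stop and the tape roll, carton and screwdriver left alone.

Things in the scene. Friction and masses are not known exactly. Their poses are not given: they have to be found in the camera images.
- tension (a joint): Angle of the tension knob, rad: 0 = fully anticlockwise (end stop), grows as it is turned clockwise seen from above. It starts 0.7 to 1.3 from the stop and stays where it is left (friction about 0.04 N m).
- tension_grip (a point): Black knob on the white console at one end of the grey unwinder base, 180 mm from the spindle. Its grip is an upright bar 42 mm long, 14 mm wide, 32 mm high on a flat 44 mm disc; this point is on the vertical turning axis at the height to grip, 7 mm below the bar's top, 37 mm above the console. Own x axis along the bar, z up; it turns with the knob.
- collar: Loose ribbed (knurled) aluminium collar, 44 mm outside diameter, 42 mm tall, about 0.2 kg, round the upright steel spindle. Origin at the centre of its underside, z up. Its 22 mm bore passes over the 20 mm spindle, whose tip sticks out above it (5 mm at the start, 19 mm when home). It starts resting on a hidden pin 14 mm above home and cannot be pushed down until turned in line.
- collar_grip (a point): Point on the collar's axis 28 mm above its underside, a good height to grip (or turn and push) it by its ribbed side; fingertips 20 mm lower stay clear of the roll. Own x axis = collar's x axis, along which two opposite blind keyways, 8 mm wide, 14 mm deep, are cut in the underside; they cannot be seen.
- seat (a point): Fixed point on the spindle's axis where the collar's underside centre lies when fully home; 84 mm above the bench. The spindle's tip is 61 mm above it. A 5 mm cross pin sticks out of both sides of the spindle under the collar; its direction is unknown and new each time, so feel for it: at most 2.4 rad of turning, either way, and at least 0.7. The keyways catch within about 0.1 to 0.2 rad.
- platter (a joint): How far the white label roll (120 mm diameter, round the spindle under the collar) is pushed down on its sprung platter, m: 0 = up, 0.006 when the collar is home. Turned in line, the collar can drop 8 mm onto the roll (it is then 6 mm above home); a push of about 4 N rising to 9 N takes it the last 6 mm, where it stops firmly on the pin.
- tape: Bystander: cardboard-coloured ring of packing tape, 90 mm diameter, 48 mm high, standing flat on the bench behind the unwinder. Origin at the centre of its underside. Leave alone.
- carton: Bystander: closed cardboard carton 90 x 120 x 70 mm on the bench behind the unwinder. Origin at the centre of its underside. Leave alone.
- screwdriver: Bystander: screwdriver with a grey handle lying on the bench beside the knob end of the unwinder. Origin under its middle. Leave alone.
Mind the look-alikes: they are no part of the job. Of the things shaped like the collar, the aluminium one is meant.

How it is judged:
By the outcome, as a careful person would: the job done as asked, in the order asked, and still so for the second after the job is handed in, while the arm keeps its last pose, push and grip.
It also fails if it takes over 64 s, if anything falls off the work surface, if the arm or the gripper's body presses on something with over 40 N, if the wrist force passes 120 N, or if a joint passes its speed limit or range.

ROBOT

A 7-joint arm with a two-finger parallel gripper is mounted at the origin on the work surface. World frame = base frame: x ahead of the robot, y to its left, z up, the work surface at z = 0. Lengths are in m, angles in rad, forces in N, time in s.
With the tool pointing down it reaches from about 0.4 to 0.875 m from the base axis. Payload 19.3 kg.
Tool frame: the origin (TCP) lies at the very end of the fingers, on their centre line; the grasp point (between the pads) lies 19 mm behind it; z points along the fingers, y is the line along which they close (so a half turn about z gives the same grasp; the last joint's range is limited). The gripper opens to 85 mm and grips with 20 to 120 N. Pads are 22 mm wide; open, the fingers measure 114 mm over their backs; the gripper's body (76 mm by 85 mm) begins 54 mm behind the grasp point. The pads swing forward as they close: fully open they stand 13 mm farther back than shut.
Start: joints at [-1.406, 0.521, -0.036, 1.599, 0.021, 1.021, -0.113], TCP at [0.145, 0.608, 0.195] pointing down, gripper open.
Joint ranges: [-2.91, 2.91], [-0.3, 2.13], [-1.5, 1.42], [0.17, 2.43], [-1.26, 4.41], [0.16, 1.93], [-2.52, 2.52]. Speed limits (rad/s): [1.89, 1.89, 2.39, 2.39, 3.01, 3.01, 3.01].

INTERFACE

Orientations are given as [roll, pitch, yaw] about the fixed x, y, z axes, in that order (R = Rz(yaw) Ry(pitch) Rx(roll)).
In Python, from workcell import bot gives the robot as it stands.
- The arm moves only by the tool carry_out, never from a script. Its argument "rows" is a list that holds one entry, the list of rows, each a list of 4 numbers: the shift along the tool's x, y, z in m, then the turn about the tool's z in degrees. In form: [[[x, y, z, twist], ...]]. A call has 1 to 12 rows; each row is the pose to reach, as a shift and turn from the pose commanded when the call began, along the tool's axes at that moment; what a row does not reach only later rows make up. A row lasts 1/12 s, in which the tool goes at most 41.7 mm and 7.16 degrees, less where a joint would pass 70% of its speed; a pose out of reach is approached as far as the arm can. A call with a gripper value outside its range is refused whole. "grip" is the finger opening in m, from 0 to 0.0854, set as the call begins (left out, the last holds). The fingers move at their own pace and stop on an object; "grip_force" is the grip in N (left out, the last holds). Time passes only in rows, so rows that repeat a pose let the fingers close. It gives the time, the measured TCP pose, the force, the opening and the grip force at its end, in the units of the state.
- bot.observe(): the state, without advancing time (a new reading comes with each control period).
- bot.grab_frame(name): name is "side" or "top" or "wrist"; returns a dict with "pixels" (400x640x3 uint8, red, green, blue), "K" (3x3 intrinsics, pixels), "pose" (4x4, takes a point from camera to world coordinates). Camera axes: x right, y down, z forward; pixel columns grow to the right and rows downward; lengths in m; the calibration is good to about 2 mm. The wrist camera is an equidistant fisheye: a pixel r from the principal point sees the ray r / f radians off the axis. A picture is of the moment at which its call begins. There is no depth.
- bot.job_done(): hands the job in; it is judged then, once.
Trained networks look in a picture, given as the dict that the camera call returned (one of the last four; its "shot" number tells which), for a name from the list of things; names that differ only in an ending like _2 or _b are one class to them, and where a whole thing is asked for, a point or a joint stands for the part that bears it (a point fixed in the world has none). Each returns a list of dicts, best first, with "conf" (0 to 1); they miss things now and then, are a little off and sometimes report something else, mostly with a low value. They report only what shows in the picture. A call takes as long as a camera call. They do not tell look-alikes from the thing itself.
- bot.look_for(picture, label): "position" ([column, row] in pixels, amid what is visible of it).
- bot.regions_of(picture, label): "region" (400x640 bool, what is visible of it) and "position" ([column, row] in pixels, amid what is visible of it).
- bot.spot_point(picture, label): "position" ([column, row] in pixels: a listed point, or the origin of a listed thing).
The state is a dict: "clock": time; "qpos": joint angles; "qd": joint speeds; "joint_efforts": joint torques, N m; "position": TCP position; "tool_rot": TCP orientation; "force": force on the tool from outside, world axes, zero at the start; "moment": the same for the moment, N m; "grip_width": finger opening in m; "finger_force": force on a finger pad.
Only numpy, scipy, OpenCV 4.12 (cv2) and the standard library are available. Lean on these libraries where they do the work, as an engineer would, in place of code of your own. Each camera call takes 0.05 s, during which the arm holds its last target. There are 200 camera calls.

## Working session

There is one attempt and no reset: what is moved stays moved. The work goes in short steps, Python scripts to look and compute and a tool call to move; the robot and the scene stay as the last step left them, time stands still between calls to the robot, and variables do not carry over. Pictures are saved under pics/ and viewed, at most 10 in all, crops included, and the job is handed in when it is done.

Besides the shell and the picture viewer there is one more tool, called after "Emit:" by a JSON object that holds its "op" and its "data", one argument or row to a line. carry_out: Moves the arm, as the interface text tells. Its arguments: {"type":"object","properties":{"rows":{"type":"array","items":{"type":"array","items":{"type":"array","items":{"type":"number"}}}},"grip":{"type":"number"},"grip_force":{"type":"number"}},"required":["rows"]}

```bash
mkdir -p pics; ls; cat > h.py <<'E'
from workcell import bot
import numpy as np, cv2
from scipy.spatial.transform import Rotation as R
def ray(f,uv,wrist=False):
    K,P=f["K"],np.array(f["pose"])
    x=(uv[0]-K[0][2])/K[0][0]; y=(uv[1]-K[1][2])/K[1][1]
    if wrist:
        r=np.hypot(x,y); d=np.array([x/r*np.sin(r),y/r*np.sin(r),np.cos(r)]) if r>1e-9 else np.array([0,0,1.])
    else: d=np.array([x,y,1.])
    d=P[:3,:3]@d
    return P[:3,3],d/np.linalg.norm(d)
def atz(f,uv,z,wrist=False):
    o,d=ray(f,uv,wrist); return o+d*(z-o[2])/d[2]
def tri(rs):
    A=sum(np.eye(3)-np.outer(d,d) for o,d in rs); b=sum((np.eye(3)-np.outer(d,d))@o for o,d in rs)
    return np.linalg.solve(A,b)
def save(f,n): cv2.imwrite(f"pics/{n}.png",f["pixels"][:,:,::-1])
E
python3 - <<'E'
from h import *
np.set_printoptions(precision=3,suppress=True)
s=bot.observe(); print(s)
F={n:bot.grab_frame(n) for n in("side","top","wrist")}
cv2.imwrite("pics/a.png",cv2.resize(np.vstack([F["side"]["pixels"],F["top"]["pixels"]])[:,:,::-1],(480,600),interpolation=cv2.INTER_AREA))
save(F["wrist"],"w0");save(F["top"],"t0");save(F["side"],"s0")
for l,z in(("tension_grip",None),("collar_grip",.126),("seat",.084),("collar",.098)):
  for n in F:
    for d in bot.spot_point(F[n],l)[:3]:
        print(l,n,np.round(d["position"],1),round(d["conf"],2), atz(F[n],d["position"],z or .11,n=="wrist"))
for n in F: print(n,np.array(F[n]["pose"]))
E
```

```text
pics
{'clock': 0.0, 'qpos': array([-1.406,  0.522, -0.036,  1.6  ,  0.021,  1.021, -0.113]), 'qd': array([-0.   , -0.002,  0.001, -0.   ,  0.   , -0.   ,  0.   ]), 'joint_efforts': array([ -0.001, -92.714,   1.98 , -36.992,   0.018,   0.008,   0.   ]), 'position': array([0.145, 0.607, 0.195]), 'tool_rot': array([-3.14 ,  0.   ,  2.907]), 'force': array([-0.598,  0.47 ,  0.287]), 'moment': array([0.034, 0.001, 0.098]), 'finger_force': 0.0, 'grip_width': 0.085251735562509}
tension_grip side [362.6 178.6] 0.74 [ 0.489 -0.003  0.11 ]
tension_grip side [317.8 215.4] 0.4 [0.547 0.151 0.11 ]
tension_grip top [341.  225.8] 0.79 [0.495 0.001 0.11 ]
collar_grip side [319.1 214.4] 0.96 [0.54  0.165 0.126]
collar_grip side [417.9 262.2] 0.91 [0.344 0.23  0.126]
collar_grip side [305.5 348.6] 0.9 [0.472 0.434 0.126]
collar_grip top [260.5 206.6] 0.76 [0.537 0.176 0.126]
collar_grip top [284.  296.7] 0.65 [0.346 0.123 0.126]
collar_grip top [212.5 140.1] 0.59 [0.691 0.288 0.126]
collar_grip wrist [ 98.5 333.9] 0.37 [0.255 0.279 0.126]
seat side [314.7 233. ] 0.62 [0.545 0.175 0.084]
seat side [320.9 227.9] 0.33 [0.538 0.157 0.084]
seat top [263.5 207.9] 0.67 [0.54  0.177 0.084]
seat top [261.5 206. ] 0.56 [0.545 0.181 0.084]
collar side [208.8 294.4] 0.91 [0.659 0.38  0.098]
collar side [319.8 227.4] 0.76 [0.536 0.171 0.098]
collar side [417.4 275.5] 0.76 [0.339 0.234 0.098]
collar top [285.2 298.8] 0.76 [0.339 0.124 0.098]
collar top [188.5 232.7] 0.7 [0.484 0.343 0.098]
collar top [263.2 208.5] 0.57 [0.537 0.175 0.098]
side [[-0.953 -0.191  0.236  0.375]
 [-0.303  0.573 -0.762  0.686]
 [ 0.01  -0.797 -0.604  0.597]
 [ 0.     0.     0.     1.   ]]
top [[-0.008 -0.985  0.17   0.418]
 [-1.     0.013  0.029  0.034]
 [-0.03  -0.17  -0.985  0.924]
 [ 0.     0.     0.     1.   ]]
wrist [[ 0.233  0.934  0.27   0.077]
 [ 0.972 -0.224 -0.065  0.624]
 [-0.001  0.277 -0.961  0.373]
 [ 0.     0.     0.     1.   ]]
```

View pics/t0.png

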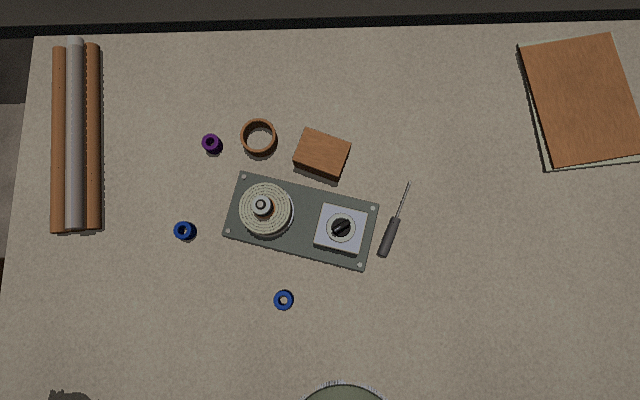

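View pics/s0.png

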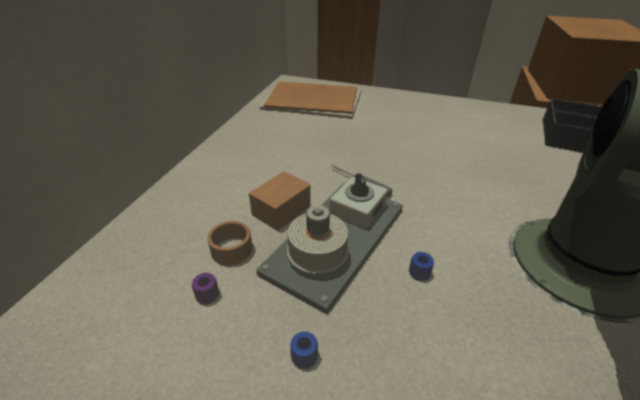

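The top view shows the aluminium collar on its roll at about (262,205) and the black knob on its console at (341,227). The blue and purple rings are look-alikes. In the side view the collar is at (318,214) and the knob at (362,182).

```bash
python3 - <<'E'
from h import *
np.set_printoptions(precision=4,suppress=True)
S=bot.grab_frame("side");T=bot.grab_frame("top")
k=tri([ray(S,[362.6,178.6]),ray(T,[341,225.8])]);c=tri([ray(S,[319.1,214.4]),ray(T,[260.5,206.6])])
print(k,c,np.linalg.norm((k-c)[:2]))
g=T["pixels"].max(2).astype(float)
m=np.zeros(g.shape,np.uint8); sub=g[214:240,327:356]
print(sub.astype(int)[::2,::1].tolist() if 0 else '')
m[214:240,327:356]=(sub<45)
n,l,st,ce=cv2.connectedComponentsWithStats(m); print(st[1:],ce[1:])
i=1+np.argmax(st[1:,4]); v,u=np.where(l==i)
W=np.array([atz(T,(a,b),k[2]) for a,b in zip(u,v)])[:,:2]
C=W-W.mean(0); w,V=np.linalg.eigh(C.T@C/len(C)); print(W.mean(0),np.sqrt(w*12),np.degrees(np.arctan2(V[1,1],V[0,1])))
cr=cv2.resize(T["pixels"][195:255,240:370,::-1],None,fx=6,fy=6,interpolation=cv2.INTER_CUBIC); cv2.imwrite("pics/c1.png",cr[:,:])
E
```

```text
[0.4916 0.0004 0.1122] [0.5362 0.1746 0.1345] 0.17983941371632192

[[332 219  18  18 224]] [[340.9375 227.3973]]
[0.4912 0.0009] [0.0336 0.0382] 138.67005001325631
```

View pics/c1.png

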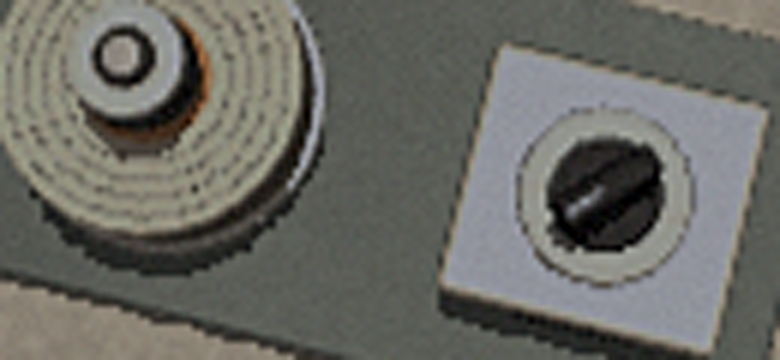

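Emit:
{"op": "carry_out", "data": {
  "rows": [
    [[-0.04,-0.042,-0.055,6],[-0.07,-0.075,-0.055,12],[-0.1,-0.107,-0.055,18],[-0.13,-0.139,-0.055,24],[-0.16,-0.17,-0.055,30],[-0.19,-0.202,-0.055,36],[-0.22,-0.234,-0.055,42],[-0.25,-0.266,-0.055,45],[-0.28,-0.298,-0.055,45],[-0.31,-0.33,-0.055,45],[-0.34,-0.362,-0.055,45],[-0.37,-0.394,-0.055,45]]
  ]
}}

```text
clock: 1.85
position: [0.3869, 0.1845, 0.2504]
tool_rot: [3.141, -0.0, 2.122]
force: [0.5, 0.9, 0.0]
grip_width: 0.0855
finger_force: 0.0
```

```bash
cat >> h.py <<'E'
def to(xyz,yawdeg=None,s=None):
    "shift in tool axes from measured pose"
    s=s or bot.observe(); M=R.from_euler("xyz",s["tool_rot"])
    d=M.inv().apply(np.array(xyz)-s["position"])
    t=None if yawdeg is None else -((yawdeg-np.degrees(s["tool_rot"][2])+180)%360-180)
    print("pos",np.round(s["position"],4),"yaw",round(np.degrees(s["tool_rot"][2]),2),"shift",np.round(d,4),"twist",t and round(t,2),"clk",round(s["clock"],2),"q",np.round(s["qpos"],2),"F",np.round(s["force"],1),"M",np.round(s["moment"],2),"grip",round(s["grip_width"],4))
E
python3 -c "
from h import *
to([.4915,.0005,.25],121)"
```

```text
pos [0.3869 0.1845 0.2504] yaw 121.56 shift [-0.2116 -0.0072  0.0004] twist 0.56 clk 1.85 q [-0.9   0.14  0.36  2.03 -0.06  0.98  0.04] F [0.5 0.9 0. ] M [ 0.08 -0.06  0.03] grip 0.0855
```

Emit:
{"op": "carry_out", "data": {
  "rows": [
    [[-0.04,-0.001,0,0],[-0.08,-0.003,0,0],[-0.12,-0.004,0,0],[-0.16,-0.005,0,0],[-0.2,-0.007,0,0],[-0.2116,-0.007,0,0],[-0.2116,-0.007,0,0]]
  ]
}}

```text
clock: 2.43
position: [0.4921, -0.001, 0.2501]
tool_rot: [-3.141, 0.001, 2.117]
force: [-0.5, 0.2, -0.7]
grip_width: 0.0854
finger_force: 0.0
```

```bash
python3 - <<'E'
from h import *
f=bot.grab_frame("wrist")
to([.4915,.0005,.131],121)
for d in bot.spot_point(f,"tension_grip")[:2]: print(d["conf"],d["position"],atz(f,d["position"],.112,True))
save(f,"w1")
E
```

```text
pos [0.4913 0.001  0.25  ] yaw 121.38 shift [-5.00e-04 -1.00e-04  1.19e-01] twist 0.38 clk 2.48 q [-0.53  0.27  0.5   1.89 -0.15  1.02  0.59] F [0.1 0.9 0.1] M [ 0.01 -0.   -0.01] grip 0.0853
0.97 [322.2, 182.2] [ 0.4931279  -0.00078195  0.112     ]
0.6 [435.6, 72.1] [0.5324356  0.16357292 0.112     ]
```

View pics/w1.png

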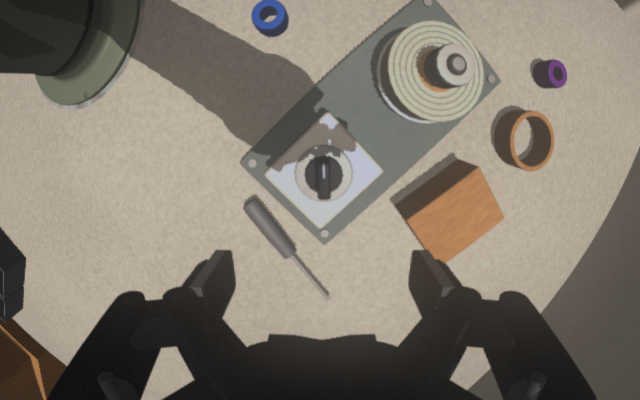

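Emit:
{"op": "carry_out", "data": {
  "rows": [
    [[0,0,0.04,0],[0,0,0.08,0],[0,0,0.12,0],[0,0,0.14,0],[0,0,0.156,0],[0,0,0.156,0]]
  ],
  "grip": 0.045
}}

```text
clock: 3.03
position: [0.4891, 0.0036, 0.0916]
tool_rot: [-3.138, -0.002, 2.123]
force: [-0.5, 0.1, -0.5]
grip_width: 0.0453
finger_force: 0.0
```

Emit:
{"op": "carry_out", "data": {
  "rows": [
    [[0,0,0,0],[0,0,0,0],[0,0,0,0],[0,0,0,0],[0,0,0,0],[0,0,0,0],[0,0,0,0]]
  ],
  "grip": 0,
  "grip_force": 30
}}

```text
clock: 3.62
position: [0.4911, 0.0025, 0.0943]
tool_rot: [3.141, 0.0, 2.121]
force: [0.2, 0.5, 0.5]
grip_width: -0.0001
finger_force: 0.0
```

```bash
python3 - <<'E'
from h import *
to([.4915,.0005,.094],121)
E
```

```text
pos [0.4911 0.0025 0.0943] yaw 121.55 shift [-0.0019 -0.0007  0.0003] twist 0.55 clk 3.62 q [-0.43  0.49  0.4   2.05 -0.31  0.65  0.73] F [0.2 0.5 0.5] M [-0.    0.01  0.01] grip -0.0001
```

```bash
python3 - <<'E'
from h import *
f=bot.grab_frame("wrist");s=bot.grab_frame("side")
cv2.imwrite("pics/v2.png",np.hstack([f["pixels"][120:400,120:520],cv2.resize(s["pixels"][120:260,270:470],(400,280))])[:,:,::-1])
E
```

```text
(no output)
```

View pics/v2.png

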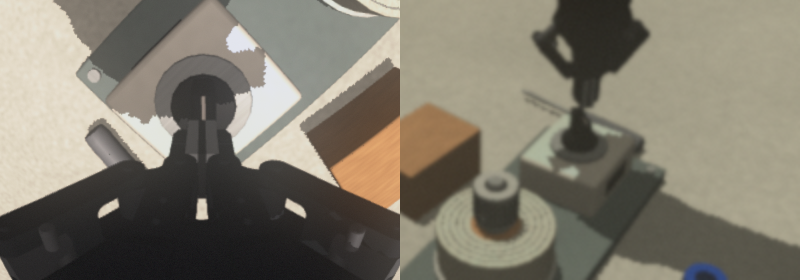

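The wrist crop shows the closed fingers just over the bar at about (203,110), not around it. The side crop agrees, so my knob height was too high. I'll measure it again from several views.

```bash
python3 - <<'E'
from h import *
np.set_printoptions(precision=4,suppress=True)
F={n:bot.grab_frame(n) for n in("side","top","wrist")}
rs={}
for n in F:
    d=bot.spot_point(F[n],"tension_grip")[:2]
    r=bot.regions_of(F[n],"tension_grip")[:1]
    for e in d: print(n,e["conf"],e["position"],[atz(F[n],e["position"],z,n=="wrist")[:2] for z in(.07,.08,.09,.1)])
    if r:
        v,u=np.where(r[0]["region"]); print(" region",u.min(),u.max(),v.min(),v.max(),r[0]["conf"])
# console top corners in side/top originals
S,T=F["side"],F["top"]
for a,b in [((388,191),(367,211)),((347,182),(366,253))]: pass
# console corners in top crop c1: (500,45),(768,110),(712,350),(440,283)
for u,v in[(500,45),(768,110),(712,350),(440,283)]: print([atz(T,(240+u/6,195+v/6),z)[:2] for z in(.04,.06)])
print(bot.observe()["qpos"])
E
```

```text
side 0.66 [360.8, 181.4] [array([ 0.5   , -0.0461]), array([ 0.4977, -0.0322]), array([ 0.4953, -0.0183]), array([ 0.4929, -0.0044])]
 region 350 368 173 195 0.84
top 0.43 [258.4, 207.6] [array([0.5433, 0.1909]), array([0.5419, 0.1891]), array([0.5404, 0.1873]), array([0.5389, 0.1854])]
wrist 0.66 [324.5, 241.7] [array([ 0.5025, -0.0117]), array([ 0.5001, -0.008 ]), array([ 0.4977, -0.0044]), array([ 0.4954, -0.0007])]
 region 291 355 194 250 0.97
[array([0.5583, 0.0392]), array([0.5551, 0.039 ])]
[array([ 0.5307, -0.0674]), array([ 0.5281, -0.0651])]
[array([ 0.4362, -0.0425]), array([ 0.4358, -0.0407])]
[array([0.4633, 0.064 ]), array([0.4623, 0.0633])]
[-0.4258  0.4955  0.3982  2.0535 -0.3098  0.6493  0.7288]
```

```bash
python3 - <<'E'
from h import *
np.set_printoptions(precision=4,suppress=True)
F={n:bot.grab_frame(n) for n in("side","wrist")}
W=F["wrist"]; print(W["K"],W["pose"])
p=bot.observe()["position"]
def proj(f,X,w):
    P=np.linalg.inv(np.array(f["pose"])); c=P[:3,:3]@X+P[:3,3]; K=f["K"]
    if w:
        r=np.hypot(c[0],c[1]); t=np.arctan2(r,c[2]); x,y=c[0]/r*t,c[1]/r*t
    else: x,y=c[0]/c[2],c[1]/c[2]
    return np.array([K[0][0]*x+K[0][2],K[1][1]*y+K[1][2]])
for n in F: print(n,"tcp",proj(F[n],p,n=="wrist"))
r=bot.regions_of(W,"tension_grip")[0]["region"]
row=np.argmax(r.sum(1)); u=np.where(r[row])[0]; print(row,u.min(),u.max())
for z in(.04,.05,.06,.07,.08): print(z,np.linalg.norm(atz(W,(u.min(),row),z,True)-atz(W,(u.max()+1,row),z,True)))
out=np.hstack([cv2.resize(W["pixels"][180:300,240:400],(480,360),interpolation=2),cv2.resize(F["side"]["pixels"][150:210,335:388],(318,360),interpolation=2)])
cv2.imwrite("pics/v3.png",out[:,:,::-1])
E
```

```text
[[309.7069   0.     321.5802]
 [  0.     309.7069 201.1688]
 [  0.       0.       1.    ]] [[ 0.8526  0.5021  0.1449  0.4545]
 [ 0.5226 -0.8192 -0.2362  0.0626]
 [ 0.0001  0.2771 -0.9608  0.2726]
 [ 0.      0.      0.      1.    ]]
side tcp [360.7755 185.285 ]
wrist tcp [321.0124 230.6229]
222 292 356
0.04 0.05209484854949704
0.05 0.04985529144702769
0.06 0.047615734344558444
0.07 0.04537617724208905
0.08 0.043136620139619795
```

View pics/v3.png

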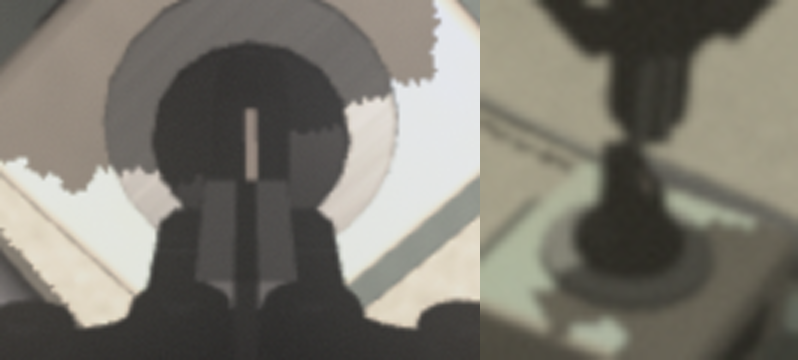

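Both crops show the fingertips level with the bar top, at about side row 173. The tips are therefore roughly 20 mm higher than the reported TCP suggests, so I'll open, recentre and lower while watching the force.

Emit:
{"op": "carry_out", "data": {
  "rows": [
    [[0,0,-0.004,0],[-0.004,0.001,-0.004,0],[-0.004,0.001,-0.004,0],[-0.004,0.001,-0.004,0],[-0.004,0.001,0.004,0],[-0.004,0.001,0.012,0],[-0.004,0.001,0.012,0]]
  ],
  "grip": 0.045
}}

```text
clock: 4.9
position: [0.493, -0.0004, 0.0804]
tool_rot: [-3.14, -0.001, 2.122]
force: [-0.8, -0.1, -0.2]
grip_width: 0.0451
finger_force: 0.0
```

Emit:
{"op": "carry_out", "data": {
  "rows": [
    [[0,0,0.004,0],[0,0,0.008,0],[0,0,0.008,0]]
  ]
}}

```text
clock: 5.15
position: [0.4936, -0.0005, 0.0733]
tool_rot: [-3.141, -0.0, 2.121]
force: [-1.4, -0.5, -0.7]
grip_width: 0.045
finger_force: 0.0
```

Emit:
{"op": "carry_out", "data": {
  "rows": [
    [[0,0,0,0],[0,0,0,0],[0,0,0,0],[0,0,0,0],[0,0,0,0],[0,0,0,0]]
  ],
  "grip": 0
}}

```text
clock: 5.65
position: [0.4942, -0.0004, 0.0743]
tool_rot: [3.141, 0.0, 2.121]
force: [-1.2, -0.4, 5.0]
grip_width: 0.0126
finger_force: 31.2
```

```bash
python3 - <<'E'
from h import *
to([.4955,-.0005,.074],121)
F={n:bot.grab_frame(n) for n in("side","wrist")};W=F["wrist"]
out=np.hstack([cv2.resize(W["pixels"][180:300,240:400],(480,360),interpolation=2),cv2.resize(F["side"]["pixels"][150:210,335:388],(318,360),interpolation=2)])
cv2.imwrite("pics/v4.png",out[:,:,::-1])
E
```

```text
pos [ 4.942e-01 -4.000e-04  7.430e-02] yaw 121.55 shift [-0.0008  0.0011  0.0003] twist 0.55 clk 5.65 q [-0.4   0.53  0.38  2.06 -0.33  0.61  0.75] F [-1.2 -0.4  5. ] M [0.01 0.1  0.01] grip 0.0126
```

Emit:
{"op": "carry_out", "data": {
  "rows": [
    [[0,0,-0.002,-4],[0,0,-0.002,-10],[0,0,-0.002,-16],[0,0,-0.002,-22],[0,0,-0.002,-28],[0,0,-0.002,-34],[0,0,-0.002,-34]]
  ],
  "grip_force": 50
}}

```text
clock: 6.33
position: [0.4943, -0.0001, 0.0752]
tool_rot: [3.141, 0.0, 2.723]
force: [10.1, 2.0, -27.2]
grip_width: 0.0111
finger_force: 49.6
```

```bash
python3 - <<'E'
from h import *
to([.4955,-.0005,.074],121)
E
```

```text
pos [ 4.943e-01 -1.000e-04  7.520e-02] yaw 155.99 shift [-0.0013  0.0001  0.0012] twist 34.99 clk 6.33 q [-0.28  0.51  0.21  2.05 -0.18  0.6   1.21] F [ 10.1   2.  -27.2] M [ 0.44 -2.08  0.03] grip 0.0111
```

View pics/v4.png

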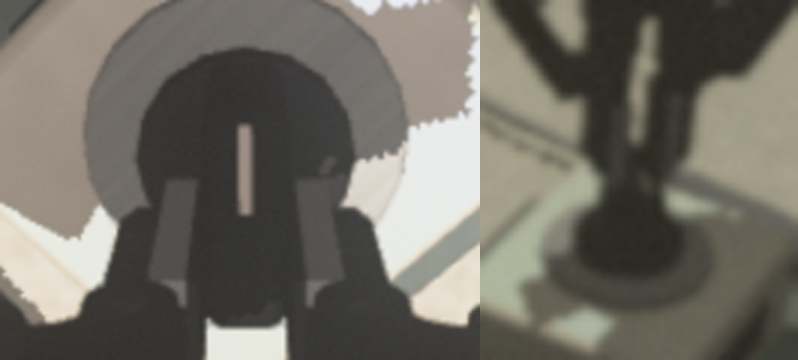

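The crops show the bar held between the pads, at about wrist crop (245,170). The turn meets little moment, so I'll keep going and ease off the lift.

Emit:
{"op": "carry_out", "data": {
  "rows": [
    [[0,0,0.0015,-5],[0,0,0.0015,-10],[0,0,0.0015,-14],[0,0,0.0015,-14]]
  ]
}}

```text
clock: 6.67
position: [0.4948, 0.0001, 0.0748]
tool_rot: [3.14, 0.001, 2.963]
force: [3.2, 4.8, 0.7]
grip_width: 0.011
finger_force: 55.2
```

```bash
python3 - <<'E'
from h import *
to([.4955,-.0005,.074],121)
E
```

```text
pos [4.948e-01 1.000e-04 7.480e-02] yaw 169.78 shift [-0.0008 -0.0004  0.0008] twist 48.78 clk 6.67 q [-0.23  0.5   0.14  2.05 -0.12  0.6   1.39] F [3.2 4.8 0.7] M [ 0.84 -0.74 -0.8 ] grip 0.011
```

Emit:
{"op": "carry_out", "data": {
  "rows": [
    [[0,0,0,-2],[0,0,0,-2],[0,0,0,-2]]
  ]
}}

```text
clock: 6.92
position: [0.4948, 0.0001, 0.0748]
tool_rot: [3.14, 0.001, 2.993]
force: [2.6, 5.0, 1.0]
grip_width: 0.0117
finger_force: 58.4
```

```bash
python3 - <<'E'
from h import *
to([.4955,-.0005,.074],121)
E
```

```text
pos [4.948e-01 1.000e-04 7.480e-02] yaw 171.49 shift [-0.0008 -0.0005  0.0008] twist 50.49 clk 6.92 q [-0.22  0.5   0.13  2.05 -0.12  0.6   1.41] F [2.6 5.  1. ] M [ 0.89 -0.64 -1.03] grip 0.0117
```

The stop is firm, with a moment of -1 N m. I'll release the knob, lift and go above the collar.

Emit:
{"op": "carry_out", "data": {
  "rows": [
    [[0,0,0,0],[0,0,0,0],[0,0,0,0],[0,0,0,0]]
  ],
  "grip": 0.04
}}

```text
clock: 7.25
position: [0.4938, -0.0006, 0.0745]
tool_rot: [-3.141, -0.0, 2.994]
force: [-0.4, -0.5, 0.8]
grip_width: 0.0396
finger_force: 0.0
```

Emit:
{"op": "carry_out", "data": {
  "rows": [
    [[0,0,-0.03,0],[0,0,-0.07,0],[0,0,-0.11,0],[-0.002,0.02,-0.15,0],[-0.005,0.06,-0.155,0],[-0.01,0.1,-0.155,0],[-0.014,0.14,-0.155,0],[-0.017,0.179,-0.155,0],[-0.017,0.179,-0.155,0],[-0.017,0.179,-0.155,0],[-0.017,0.179,-0.155,0]]
  ],
  "grip": 0.085
}}

```text
clock: 8.17
position: [0.5369, 0.1735, 0.2293]
tool_rot: [-3.141, -0.0, 2.994]
force: [0.4, -1.6, 0.4]
grip_width: 0.0849
finger_force: 0.0
```

```bash
python3 - <<'E'
from h import *
np.set_printoptions(precision=4,suppress=True)
to([.538,.175,.12],171)
F={n:bot.grab_frame(n) for n in("top","wrist")};W=F["wrist"]
for l,z in(("collar_grip",.126),("collar",.098),("seat",.084)):
  for d in bot.spot_point(W,l)[:3]: print(l,d["conf"],d["position"],atz(W,d["position"],z,True))
r=bot.regions_of(W,"collar")[:3]
for e in r:
  v,u=np.where(e["region"]); print(e["conf"],u.min(),u.max(),v.min(),v.max())
cv2.imwrite("pics/v5.png",np.hstack([W["pixels"][0:400,120:520],cv2.resize(F["top"]["pixels"][190:260,310:380],(400,400),interpolation=2)])[:,:,::-1])
E
```

```text
pos [0.5369 0.1735 0.2293] yaw 171.54 shift [-0.0009  0.0017  0.1093] twist 0.54 clk 8.17 q [-0.51  0.39  0.12  1.73 -0.05  1.03  1.06] F [ 0.4 -1.6  0.4] M [-0.05 -0.01  0.04] grip 0.0849
collar_grip 0.76 [270.0, 13.7] [0.3652 0.1515 0.126 ]
collar_grip 0.75 [472.3, 117.3] [0.4859 0.3295 0.126 ]
collar_grip 0.7 [322.7, 192.7] [0.5401 0.1738 0.126 ]
collar 0.94 [465.5, 117.6] [0.4874 0.3355 0.098 ]
collar 0.85 [269.4, 21.5] [0.3636 0.1466 0.098 ]
collar 0.59 [322.3, 182.3] [0.5363 0.1741 0.098 ]
seat 0.37 [324.2, 183.0] [0.5405 0.1755 0.084 ]
0.84 300 348 165 217
0.72 451 492 102 137
0.55 249 288 0 35
```

View pics/v5.png

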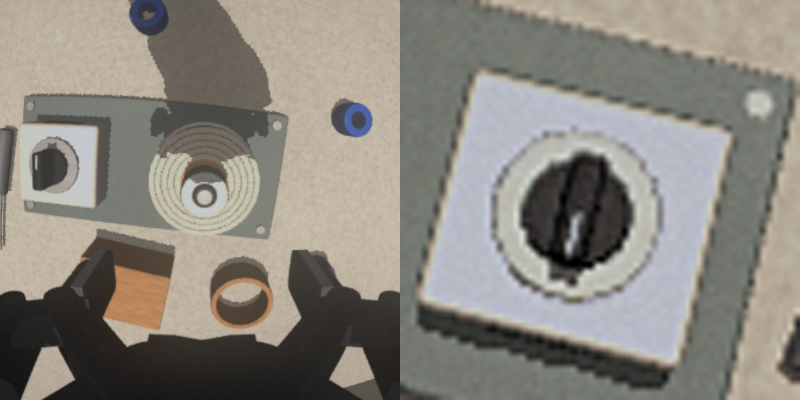

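The wrist view shows the collar centred at about crop (204,196), and the knob bar has moved to its stop. I'll lower over the collar and grip it.

Emit:
{"op": "carry_out", "data": {
  "rows": [
    [[-0.002,0.001,0.03,0],[-0.002,0.001,0.06,0],[-0.002,0.001,0.085,0],[-0.002,0.001,0.105,0],[-0.002,0.001,0.125,0],[-0.002,0.001,0.125,0]]
  ]
}}

```text
clock: 8.97
position: [0.5375, 0.1738, 0.1015]
tool_rot: [-3.139, -0.004, 2.994]
force: [-0.4, -0.6, -0.4]
grip_width: 0.0848
finger_force: 0.0
```

Emit:
{"op": "carry_out", "data": {
  "rows": [
    [[0,0,0,0],[0,0,0,0],[0,0,0,0],[0,0,0,0],[0,0,0,0],[0,0,0,0],[0,0,0,0]]
  ],
  "grip": 0.03,
  "grip_force": 40
}}

```text
clock: 9.55
position: [0.5393, 0.1749, 0.1049]
tool_rot: [3.141, 0.0, 2.994]
force: [0.2, 0.3, 0.7]
grip_width: 0.0299
finger_force: 0.0
```

```bash
python3 - <<'E'
from h import *
to([.539,.1745,.104],171)
F={n:bot.grab_frame(n) for n in("side","wrist")};W=F["wrist"]
cv2.imwrite("pics/v6.png",np.hstack([W["pixels"][120:400,120:520],cv2.resize(F["side"]["pixels"][150:290,240:390],(300,280),interpolation=2)])[:,:,::-1])
E
```

```text
pos [0.5393 0.1749 0.1049] yaw 171.55 shift [ 0.0003 -0.0004  0.0009] twist 0.55 clk 9.55 q [-0.49  0.55  0.1   1.84 -0.08  0.76  1.07] F [0.2 0.3 0.7] M [ 0.02 -0.03  0.  ] grip 0.0299
```

View pics/v6.png

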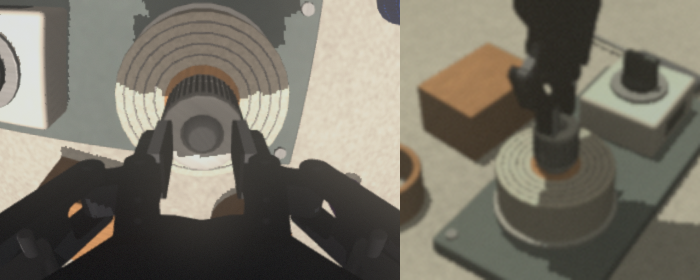

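```bash
python3 - <<'E'
from h import *
np.set_printoptions(precision=4,suppress=True)
W=bot.grab_frame("wrist");T=bot.grab_frame("top");S=bot.grab_frame("side")
P=np.array(W["pose"]);print(P)
for z in(.1,.12,.14,.145,.16): print(z,atz(W,(323,253),z,True))
M=R.from_euler("xyz",bot.observe()["tool_rot"]).as_matrix();p=bot.observe()["position"]
print("cam in tool",M.T@(P[:3,3]-p))
# pad tips visible: rays in tool frame at y=+-15mm
for uv in((285,245),(353,245),(285,320),(353,320)):
    o,d=ray(W,uv,True);o=M.T@(o-p);d=M.T@d
    t=(np.sign(d[1])*.015-o[1])/d[1];print(uv,o+t*d)
cv2.imwrite("pics/v7.png",np.hstack([cv2.resize(W["pixels"][200:360,240:400],(400,400),interpolation=2),cv2.resize(S["pixels"][150:250,260:360],(400,400),interpolation=2)])[:,:,::-1])
E
```

```text
[[ 0.1477  0.9502  0.2745  0.4698]
 [ 0.989  -0.142  -0.0404  0.1853]
 [ 0.0006  0.2775 -0.9607  0.2832]
 [ 0.      0.      0.      1.    ]]
0.1 [0.5572 0.1733 0.1   ]
0.12 [0.5477 0.1746 0.12  ]
0.14 [0.5381 0.1759 0.14  ]
0.145 [0.5357 0.1763 0.145 ]
0.16 [0.5286 0.1773 0.16  ]
cam in tool [ 0.0702  0.0002 -0.1787]
(285, 245) [ 0.0171 -0.015  -0.0609]
(353, 245) [ 0.0106  0.015  -0.0464]
(285, 320) [-0.0113 -0.015  -0.0751]
(353, 320) [-0.0216  0.015  -0.0619]
```

View pics/v7.png

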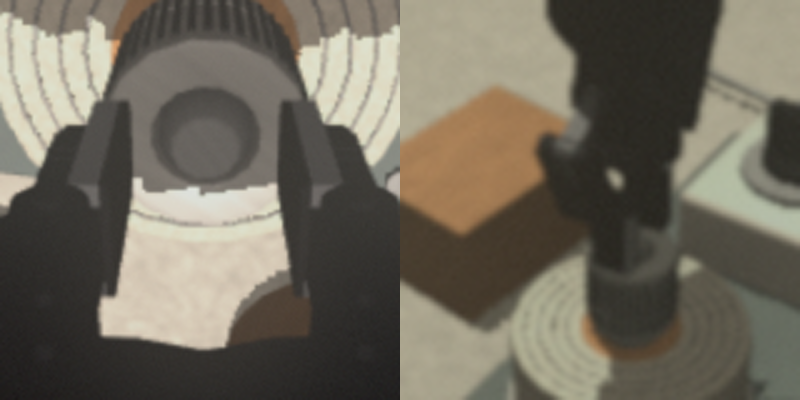

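The wrist crop shows the pads straddling the spindle tip above the collar's top face, with their ends at about (120,100) and (285,100). Their tips are therefore about 40 mm above the reported TCP. I'll open, go lower and grip again.

Emit:
{"op": "carry_out", "data": {
  "rows": [
    [[0,0,0,0],[0,0,0,0],[0,0,0,0],[0,0,0,0],[0,0,0,0],[0,0,0.006,0],[0,0,0.012,0],[0,0,0.018,0],[0,0,0.023,0],[0,0,0.023,0]]
  ],
  "grip": 0.07
}}

```text
clock: 10.63
position: [0.5386, 0.1745, 0.0802]
tool_rot: [-3.141, -0.002, 2.994]
force: [-0.1, -0.7, -0.7]
grip_width: 0.07
finger_force: 0.0
```

Emit:
{"op": "carry_out", "data": {
  "rows": [
    [[0,0,0,0],[0,0,0,0],[0,0,0,0],[0,0,0,0],[0,0,0,0],[0,0,0,0]]
  ],
  "grip": 0.03,
  "grip_force": 40
}}

```text
clock: 11.13
position: [0.5394, 0.1746, 0.0819]
tool_rot: [3.141, 0.0, 2.994]
force: [-0.6, -1.7, 6.2]
grip_width: 0.0427
finger_force: 40.2
```

```bash
python3 - <<'E'
from h import *
to([.539,.1745,.104],171)
W=bot.grab_frame("wrist");S=bot.grab_frame("side")
cv2.imwrite("pics/v8.png",np.hstack([cv2.resize(W["pixels"][200:360,240:400],(400,400),interpolation=2),cv2.resize(S["pixels"][150:250,260:360],(400,400),interpolation=2)])[:,:,::-1])
E
```

```text
pos [0.5394 0.1746 0.0819] yaw 171.54 shift [ 0.0004 -0.0002 -0.0221] twist 0.54 clk 11.13 q [-0.48  0.58  0.09  1.86 -0.08  0.71  1.08] F [-0.6 -1.7  6.2] M [-0.49  0.2  -0.03] grip 0.0427
```

Emit:
{"op": "carry_out", "data": {
  "rows": [
    [[0,0,0,6],[0,0,0,12],[0,0,0,18],[0,0,0,24],[0,0,0,30],[0,0,0,30]]
  ],
  "grip_force": 60
}}

```text
clock: 11.73
position: [0.5396, 0.1752, 0.0819]
tool_rot: [3.141, 0.0, 2.463]
force: [-0.4, -0.1, 8.2]
grip_width: 0.0423
finger_force: 60.1
```

```bash
python3 - <<'E'
from h import *
to([.539,.1745,.104],171)
E
```

```text
pos [0.5396 0.1752 0.0819] yaw 141.14 shift [ 0.     -0.0009 -0.0221] twist -29.86 clk 11.73 q [-0.59  0.59  0.24  1.86 -0.2   0.71  0.66] F [-0.4 -0.1  8.2] M [-0.09  0.14 -0.06] grip 0.0423
```

View pics/v8.png

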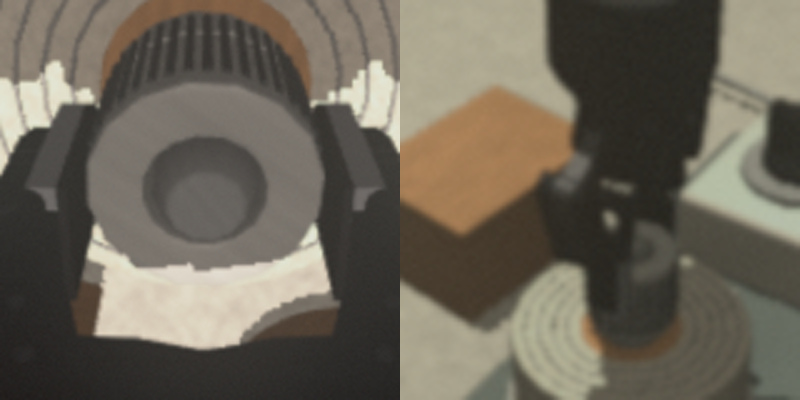

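The pads hold the collar's ribbed side well, with tips about 12 mm above its underside. That was my eleventh picture, one over the limit of ten, so I won't view any more and will go on by feel.

Emit:
{"op": "carry_out", "data": {
  "rows": [
    [[0,0,0.0003,6],[0,0,0.0003,12],[0,0,0.0003,12]]
  ]
}}

```text
clock: 11.98
position: [0.5398, 0.1752, 0.0818]
tool_rot: [3.14, 0.0, 2.254]
force: [-0.7, 0.2, 10.7]
grip_width: 0.0423
finger_force: 60.5
```

Emit:
{"op": "carry_out", "data": {
  "rows": [
    [[0,0,0,6],[0,0,0,10],[0,0,0,10]]
  ]
}}

```text
clock: 12.23
position: [0.5401, 0.1751, 0.0818]
tool_rot: [3.14, 0.001, 2.082]
force: [1.7, -0.5, 8.4]
grip_width: 0.0426
finger_force: 60.3
```

Emit:
{"op": "carry_out", "data": {
  "rows": [
    [[0,0,0,6],[0,0,0,10],[0,0,0,10]]
  ]
}}

```text
clock: 12.48
position: [0.5392, 0.175, 0.0811]
tool_rot: [-3.142, 0.0, 1.909]
force: [0.9, 0.4, -1.1]
grip_width: 0.0424
finger_force: 60.9
```

```bash
python3 - <<'E'
from h import *
to([.539,.1745,.104],171)
E
```

```text
pos [0.5392 0.175  0.0811] yaw 109.36 shift [-0.0004 -0.0003 -0.0229] twist -61.64 clk 12.48 q [-0.69  0.62  0.39  1.87 -0.34  0.72  0.23] F [ 0.9  0.4 -1.1] M [-0.05 -0.18 -0.01] grip 0.0424
```

The force fell to zero and z dropped after about 62° of turning, so the keyways have caught. I'll push down in steps.

Emit:
{"op": "carry_out", "data": {
  "rows": [
    [[0,0,0.001,0],[0,0,0.002,0],[0,0,0.002,0]]
  ]
}}

```text
clock: 12.73
position: [0.5394, 0.175, 0.0795]
tool_rot: [3.141, -0.0, 1.915]
force: [-0.2, 0.9, 3.3]
grip_width: 0.0421
finger_force: 61.3
```

Emit:
{"op": "carry_out", "data": {
  "rows": [
    [[0,0,0.002,0],[0,0,0.004,0],[0,0,0.004,0]]
  ]
}}

```text
clock: 12.98
position: [0.5396, 0.1754, 0.0756]
tool_rot: [3.14, -0.001, 1.915]
force: [3.2, 3.5, -6.7]
grip_width: 0.0419
finger_force: 61.4
```

```bash
python3 - <<'E'
from h import *
to([.539,.1745,.104],171)
E
```

```text
pos [0.5396 0.1754 0.0756] yaw 109.7 shift [-0.0006 -0.0008 -0.0284] twist -61.3 clk 12.98 q [-0.69  0.62  0.38  1.87 -0.34  0.71  0.24] F [ 3.2  3.5 -6.7] M [ 0.84 -0.77 -0.45] grip 0.0419
```

Emit:
{"op": "carry_out", "data": {
  "rows": [
    [[0,0,0,2],[0,0,0.002,2],[0,0,0.002,2]]
  ]
}}

```text
clock: 13.23
position: [0.5394, 0.1752, 0.0731]
tool_rot: [3.141, -0.0, 1.88]
force: [1.4, 3.2, -0.1]
grip_width: 0.0422
finger_force: 62.3
```

Emit:
{"op": "carry_out", "data": {
  "rows": [
    [[0,0,0.001,0],[0,0,0.002,0],[0,0,0.002,0]]
  ]
}}

```text
clock: 13.48
position: [0.5394, 0.1752, 0.0715]
tool_rot: [3.141, -0.001, 1.879]
force: [-0.4, 3.0, 4.8]
grip_width: 0.0419
finger_force: 62.9
```

Emit:
{"op": "carry_out", "data": {
  "rows": [
    [[0,0,0.001,0],[0,0,0.002,0],[0,0,0.002,0]]
  ]
}}

```text
clock: 13.73
position: [0.5395, 0.1752, 0.0696]
tool_rot: [3.141, -0.001, 1.879]
force: [-1.7, 2.3, 6.1]
grip_width: 0.0424
finger_force: 63.0
```

```bash
python3 - <<'E'
from h import *
to([.539,.1745,.104],171)
E
```

```text
pos [0.5395 0.1752 0.0696] yaw 107.67 shift [-0.0005 -0.0006 -0.0344] twist -63.33 clk 13.73 q [-0.69  0.63  0.39  1.87 -0.36  0.7   0.21] F [-1.7  2.3  6.1] M [ 0.66  0.1  -0.16] grip 0.0424
```

Spring contact is as expected: 4.8 N, then 6.1 N. About 2 mm remain.

Emit:
{"op": "carry_out", "data": {
  "rows": [
    [[0,0,0.001,0],[0,0,0.0015,0],[0,0,0.0015,0]]
  ]
}}

```text
clock: 13.98
position: [0.5395, 0.1752, 0.0682]
tool_rot: [3.141, -0.001, 1.879]
force: [-2.2, 2.4, 11.4]
grip_width: 0.0424
finger_force: 63.5
```

Emit:
{"op": "carry_out", "data": {
  "rows": [
    [[0,0,0.0005,0],[0,0,0.001,0],[0,0,0.001,0]]
  ]
}}

```text
clock: 14.23
position: [0.5395, 0.1753, 0.0678]
tool_rot: [3.141, -0.001, 1.879]
force: [-5.8, 2.1, 23.7]
grip_width: 0.0424
finger_force: 64.7
```

```bash
python3 - <<'E'
from h import *
to([.539,.1745,.104],171)
E
```

```text
pos [0.5395 0.1753 0.0678] yaw 107.66 shift [-0.0005 -0.0007 -0.0362] twist -63.34 clk 14.23 q [-0.69  0.64  0.39  1.87 -0.36  0.7   0.22] F [-5.8  2.1 23.7] M [ 0.4   1.36 -0.17] grip 0.0424
```

Emit:
{"op": "carry_out", "data": {
  "rows": [
    [[0,0,0,0],[0,0,0,0],[0,0,0,0],[0,0,0,0],[0,0,0,0],[0,0,0,0]]
  ]
}}

```text
clock: 14.73
position: [0.5395, 0.1752, 0.0678]
tool_rot: [3.141, -0.001, 1.879]
force: [-6.4, 1.3, 24.3]
grip_width: 0.0421
finger_force: 64.6
```

```bash
python3 - <<'E'
from h import *
to([.539,.1745,.104],171)
if bot.observe()["force"][2]>12: print(bot.job_done())
E
```

```text
pos [0.5395 0.1752 0.0678] yaw 107.67 shift [-0.0005 -0.0007 -0.0362] twist -63.33 clk 14.73 q [-0.69  0.64  0.39  1.87 -0.36  0.7   0.22] F [-6.4  1.3 24.3] M [ 0.35  1.33 -0.14] grip 0.0421
the job is handed in; nothing more can be done
None
```

I handed the job in at 14.7 s: the knob was turned anticlockwise to a firm stop, and the collar is held pushed home (14 mm down, about 24 N); both were judged by feel, no verdict came back, and I viewed 11 pictures against the limit of 10.

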